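# Change the clamping vacuum over on a pod-and-rail router

## Task

Change the clamping vacuum over from the left field to the right field at the switch desk: throw the yellow lever down to off and the blue lever up to on. They are locking levers, so never force one: pull its cap straight out of the notch, tilt it across while it is out, and let it snap home fully in the other notch. Keep off the clear guard above them, and leave the black lever, the red emergency stop, the spare suction pod and the board offcut alone.

Things in the scene. Friction and masses are not known exactly. Their poses are not given: they have to be found in the camera images.
- desk: White switch desk fixed on the bench, 160 mm deep (x), 340 wide (y); origin at the centre of its underside, z up; its front (local -x) faces the robot roughly. The dark panel slopes up from the front edge (local x -75, height 45 mm) at 38 degrees to the horizontal, 160 mm up the slope; its normal leans towards local -x. Three lever switches stand in a level row 75 mm up the slope.
- yellow_pivot (a point): Pivot of the yellow lever, 7 mm above the panel, at local y +105 mm of the desk (the left end of the row). Fixed to the panel: x points up the slope, y along the row to the left, z square out of the panel. The lever swings about y. A steel nut 32 mm across lies at its foot, 4 mm high, with the lock gate up to 22 mm above the panel.
- yellow_cap (a point): Centre of the yellow lever's round plastic cap, 11 mm across, 30 mm long along the point's z (pivot to tip); point y = swing axis, along the row. It is 35 mm from the pivot when in, 41 mm when fully out; cap ends 15 mm either side. Levers stand 75 mm apart. Grip it by closing along the row, at about 30 N: the cap can then turn between the pads as it swings, more easily if the tool leans along.
- yellow_lever (a joint): Swing of the yellow lever, rad: 0 = down, off (leaning 0.35 rad down the slope from the panel's normal); 0.70 = up, on (0.35 rad up the slope, towards the guard); centre 0.35. A snap spring drives it away from centre to either end: about 3 N at the cap at the ends, none at centre. It starts up.
- yellow_pull (a joint): How far the yellow cap is pulled out along its own axis, m: 0 = in, locked; 0.006 = fully out, at a stop. Spring 5 N at first, 8 N fully out. A cross pin in a gate bars the swing past centre until the cap is about 4 mm out or more; let go near a notch, it snaps over and slides back in by itself.
- blue_pivot (a point): Pivot of the blue lever, local y = -45 mm on the desk; otherwise as yellow_pivot.
- blue_cap (a point): Centre of the blue cap of the right-hand lever; otherwise as yellow_cap.
- blue_lever (a joint): Swing of the blue lever, rad, as yellow_lever: 0 = down, off; 0.70 = up, on. It starts down (off).
- blue_pull (a joint): How far the blue cap is pulled out, m, as yellow_pull.
- black_lever (a joint): Swing of the black lever (dust extraction) between the other two, at local y = +30 mm, same switch: it starts down at 0 and is to stay there.
- black_pull (a joint): How far the black cap is pulled out, m; to stay in.
- estop_top (a point): Top of the red mushroom emergency stop, 38 mm in diameter, 35 mm above the panel, on a yellow 50 mm square plate at local y = -125 mm, right of the blue lever (80 mm from it). Not to be pressed.
- estop (a joint): How far the emergency stop is pressed, m: 0 = out, 0.006 = fully down.
- spare_pod_center (a point): Centre of a loose black suction pod, 115 x 130 x 45 mm, lying on the bench to the left of the desk.
- offcut_center (a point): Centre of a loose white-coated board offcut, 150 x 80 x 19 mm, lying on the bench in front of the desk.
- guard: Clear blue chip guard with aluminium end strips, fixed to the desk; origin at the middle of its free edge, axes as yellow_pivot. A plate 4 mm thick, 340 mm wide, square to the panel: near face 75 mm up the slope from the lever row, free edge 136 mm off the panel. It leans out over the levers, so a gripper coming straight down is barred: come in about square to the panel.

How it is judged:
At the end, for the whole second after the job is handed in: The yellow lever rests down in its off notch (within 0.08 rad of the end, cap in within 1.5 mm), the blue lever rests up in its on notch (likewise), the black lever still stands down and in, and the emergency stop is out (value of joint each of yellow_lever, black_lever below 0.08 rad and value of joint each of yellow_pull, blue_pull, black_pull below 0.0015 m and value of joint blue_lever above 0.62 rad and value of joint estop below 0.002 m); the robot touches nothing.
It fails at once if the yellow or the blue lever is forced past centre without being pulled out of its lock ((value of joint yellow_lever between 0.27 and 0.43 rad and value of joint yellow_pull below 0.002 m) or (value of joint blue_lever between 0.27 and 0.43 rad and value of joint blue_pull below 0.002 m)).
It fails at once if the black lever is tilted or pulled out (value of joint black_lever above 0.2 rad or value of joint black_pull above 0.003 m).
It fails at once if the emergency stop is pressed (value of joint estop above 0.003 m).
It fails at once if the spare pod or the offcut is shifted by more than 20 mm (distance of any of spare_pod_center, offcut_center from where it was at the start of the episode above 0.02 m).
It fails at once if the clear guard is pushed with more than 8 N (contact force between guard and the arm above 8 N or contact force between guard and the fingers above 8 N).
It also fails if it takes over 42 s, if anything falls off the work surface, if the arm or the gripper's body presses on something with over 40 N, if the wrist force passes 120 N, or if a joint passes its speed limit or range.

## Robot

A 7-joint arm with a two-finger parallel gripper is mounted at the origin on the work surface. World frame = base frame: x ahead of the robot, y to its left, z up, the work surface at z = 0. Lengths are in m, angles in rad, forces in N, time in s.
With the tool pointing down it reaches from about 0.4 to 0.85 m from the base axis. Payload 10.4 kg.
Tool frame: the origin (TCP) lies on the centre line of the jaws, within the pads' length; the fingertips stand 11 mm ahead of it and the grasp point (between the pads) lies 8 mm behind it; z points along the fingers, y is the line along which they close (so a half turn about z gives the same grasp; the last joint's range is limited). The gripper opens to 87 mm and grips with 3 to 60 N. Pads are 19 mm wide; open, the fingers measure 117 mm over their backs; the gripper's body (75 mm by 190 mm) begins 51 mm behind the grasp point.
Start: joints at [1.266, 0.332, -0.065, 1.46, 0.022, 1.35, -0.088], TCP at [0.174, -0.6, 0.234] pointing down, gripper open.
Joint ranges: [-2.6, 2.6], [-0.5, 2.12], [-1.47, 1.34], [0.16, 2.42], [-1.27, 4.41], [0.06, 2.06], [-2.6, 2.6]. Speed limits (rad/s): [2.22, 2.22, 2.79, 2.79, 3.14, 3.14, 3.14].

## Interface

Orientations are given as a unit quaternion [x, y, z, w].
In Python, from bench import r gives the robot as it stands.
- The arm moves only by the shell command python3 -m pendant 'ROWS' [OPENING] [FORCE]. ROWS is JSON, a list of rows, each a list of 4 numbers: the shift along the tool's x, y, z in m, then the turn about the tool's z in rad. A call has 1 to 8 rows; each row shifts and turns the commanded pose from where the row before left it, along the tool's axes as they then stand; what a row does not reach is not made up. A row lasts 1/12 s, in which the tool goes at most 41.7 mm and 7.16 degrees, less where a joint would pass 70% of its speed; a pose out of reach is approached as far as the arm can. A call with a gripper value outside its range is refused whole. OPENING is the opening, from 0 (shut) to 1 (fully open), set as the call begins (- or left out, the last holds). The fingers move at their own pace and stop on an object; FORCE is the grip in N (left out, the last holds). Time passes only in rows, so rows that do not move let the fingers close. It gives the time, the measured TCP pose, the force, the opening and the grip force at its end, in the units of the state.
- r.read_state(): the state, without advancing time (a new reading comes with each control period).
- r.camera(name): name is "scene" or "top" or "wrist"; returns a dict with "img" (384x512x3 uint8, red, green, blue), "camera_matrix" (3x3 intrinsics, pixels), "xyz" and "attitude" of the camera in the world. Camera axes: x right, y down, z forward; pixel columns grow to the right and rows downward; lengths in m; the calibration is good to about 2 mm. The wrist camera is an equidistant fisheye: a pixel r from the principal point sees the ray r / f radians off the axis. A picture is of the moment at which its call begins. There is no depth.
- r.close_job(): hands the job in; it is judged then, once.
Trained networks look in the newest picture that a camera, given by its name, has taken for a name from the list of things; names that differ only in an ending like _2 or _b are one class to them, and where a whole thing is asked for, a point or a joint stands for the part that bears it (a point fixed in the world has none). Each returns a list of dicts, best first, with "score" (0 to 1); they miss things now and then, are a little off and sometimes report something else, mostly with a low value. They report only what shows in the picture. A call takes as long as a camera call.
- r.outline_of(thing, camera): "mask" (384x512 bool, what is visible of it) and "bbox" ([centre column, centre row, width, height] in pixels, round what is visible of it).
The state is a dict: "time": time; "joint_positions": joint angles; "joint_vel": joint speeds; "joint_torque": joint torques, N m; "ee_pos": TCP position; "eef_rot": TCP orientation; "ft_force": force on the tool from outside, world axes, zero at the start; "torque": the same for the moment, N m; "width": finger opening in m; "grip_force": force on a finger pad.
Only numpy, scipy, OpenCV 4.12 (cv2) and the standard library are available. Lean on these libraries where they do the work, as an engineer would, in place of code of your own. Each camera call takes 0.05 s, during which the arm holds its last target. There are 200 camera calls.

## Working session

There is one attempt and no reset: what is moved stays moved. The work goes in short steps, Python scripts to look and compute and a shell command to move; the robot and the scene stay as the last step left them, time stands still between calls to the robot, and variables do not carry over. Pictures are saved under pics/ and viewed, at most 10 in all, crops included, and the job is handed in when it is done.

```bash
ls; mkdir -p pics
cat > h.py <<'E'
import numpy as np,cv2,json
from scipy.spatial.transform import Rotation as R
from bench import r
E
python3 - <<'E'
from h import *
s=r.read_state();print({k:np.round(v,3).tolist() for k,v in s.items()})
ims=[]
for c in ["scene","top"]:
    d=r.camera(c);cv2.imwrite(f"pics/{c}0.png",d["img"][:,:,::-1])
    print(c,np.round(d["camera_matrix"],1).tolist(),d["xyz"],d["attitude"])
    for t in ["desk","yellow_cap","blue_cap","black_lever","estop_top","guard","spare_pod_center","offcut_center","yellow_pivot"]:
        try:o=r.outline_of(t,c);print(t,[(round(float(x["score"]),2),np.round(x["bbox"],1).tolist()) for x in o[:3]])
        except Exception as e:print(t,e)
E
```

```text
pics
{'time': 0.0, 'joint_positions': [1.266, 0.333, -0.065, 1.461, 0.022, 1.35, -0.088], 'joint_vel': [-0.001, 0.003, 0.001, 0.001, -0.001, -0.0, -0.002], 'joint_torque': [0.0, -62.325, 0.025, -38.99, -0.061, 0.04, 0.0], 'ee_pos': [0.174, -0.6, 0.233], 'eef_rot': [0.99, 0.14, -0.0, -0.001], 'ft_force': [0.315, -0.495, -0.012], 'torque': [0.04, -0.044, -0.024], 'grip_force': 0.0, 'width': 0.087}
scene [[358.2, 0.0, 252.6], [0.0, 358.2, 186.0], [0.0, 0.0, 1.0]] [0.5159214  0.35956148 0.93164486] [-0.04419348  0.98658031 -0.15674457  0.01172005]
desk [(0.55, [213.3, 174.2, 81.5, 170.9]), (0.45, [235.9, 309.0, 59.4, 74.3])]
yellow_cap [(0.41, [236.1, 310.6, 57.4, 72.3])]
blue_cap []
black_lever []
estop_top [(0.66, [228.3, 131.4, 11.8, 14.7])]
guard [(0.72, [209.2, 169.8, 46.7, 163.9])]
spare_pod_center [(0.61, [235.9, 310.1, 61.4, 73.9])]
offcut_center [(0.67, [282.4, 193.0, 39.7, 53.2])]
yellow_pivot [(0.5, [208.6, 168.8, 45.1, 164.4])]
top [[438.4, 0.0, 255.3], [0.0, 438.4, 190.7], [0.0, 0.0, 1.0]] [0.40812181 0.11915665 1.00839916] [ 0.70639814 -0.70195017  0.07557782 -0.05055312]
desk []
yellow_cap []
blue_cap [(0.67, [278.8, 171.4, 12.2, 13.7])]
black_lever []
estop_top [(0.59, [316.6, 164.8, 19.1, 18.6])]
guard [(0.96, [260.4, 144.2, 185.7, 60.8])]
spare_pod_center [(0.7, [126.3, 200.3, 74.2, 68.6])]
offcut_center [(0.84, [259.6, 239.2, 69.3, 44.9])]
yellow_pivot [(0.45, [210.4, 173.9, 13.6, 9.4]), (0.41, [279.9, 173.4, 4.0, 17.0])]
```

Run:
```python
from h import *
a=cv2.imread("pics/top0.png")[90:280,70:370];b=cv2.imread("pics/scene0.png")[60:360,120:340]
a=cv2.resize(a,(480,304),interpolation=2);b=cv2.resize(b,(320,436),interpolation=2)
o=np.zeros((436,800,3),np.uint8);o[:304,:480]=a;o[:436,480:]=b
cv2.imwrite("pics/both.png",o)
```

```text
(no output)
```

View pics/both.png

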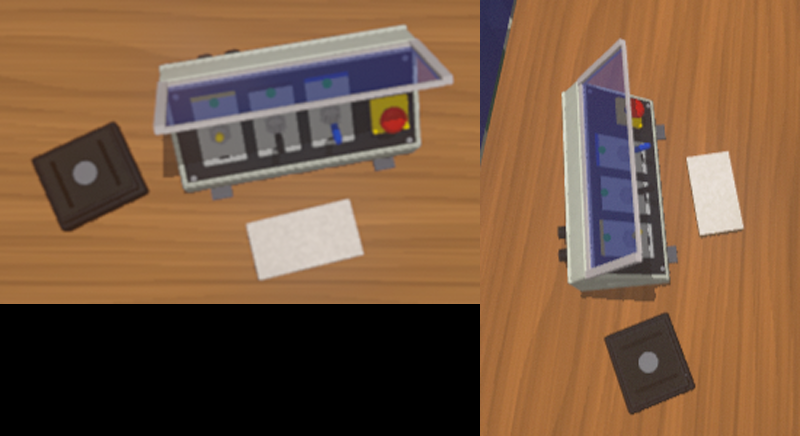

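Composite: the yellow cap is near top-image pixel (207,176), blue (280,171), estop (316,165). The guard's free-edge corners are near (168,171) and (352,139), and the panel's front corners near (185,207) and (332,183). Next I fit the desk pose to these.

```bash
cat >> h.py <<'E'
t=np.radians(38);c,s_=np.cos(t),np.sin(t)
U=np.array([c,0,s_]);N=np.array([-s_,0,c]);E0=np.array([-.075,0,.045])
def P(s,y,h): return E0+s*U+h*N+np.array([0,y,0])
def cap(y,a,ext=.035): return P(.075,y,.007)+ext*(np.cos(a)*N+np.sin(a)*U)
def W(p,q): return R.from_euler('z',q[2]).apply(p)+np.array([q[0],q[1],0])
def proj(p,d,fish=False):
    pc=R.from_quat(d["attitude"]).inv().apply(np.atleast_2d(p)-d["xyz"]);K=np.array(d["camera_matrix"])
    if fish:
        rr=np.hypot(pc[:,0],pc[:,1]);th=np.arctan2(rr,pc[:,2]);pc=np.c_[pc[:,:2]*(th/rr)[:,None],np.ones(len(pc))]
    return (pc/pc[:,2:])[:,:2]*K[0,0]+K[:2,2]
E
python3 - <<'E'
from h import *
from scipy.optimize import least_squares
T=dict(xyz=np.array([0.40812181,0.11915665,1.00839916]),attitude=[0.70639814,-0.70195017,0.07557782,-0.05055312],camera_matrix=[[438.4,0,255.3],[0,438.4,190.7],[0,0,1]])
S=dict(xyz=np.array([0.5159214,0.35956148,0.93164486]),attitude=[-0.04419348,0.98658031,-0.15674457,0.01172005],camera_matrix=[[358.2,0,252.6],[0,358.2,186.0],[0,0,1]])
pts=np.array([P(.075,-.125,.035),cap(-.045,-.35),cap(.105,.35),P(.15,.17,.136),P(.15,-.17,.136),P(0,.17,0),P(0,-.17,0)])
pt=np.array([[316.6,164.8],[279.5,171.4],[207,176],[168,171],[352,139],[185,207],[332,183]])
f=lambda q:np.r_[(proj(W(pts,q),T)-pt).ravel(),(proj(W(pts[:1],q),S)-[228.3,131.4]).ravel()]
o=least_squares(f,[.45,.1,.2],loss='soft_l1');print(o.x,np.round(f(o.x).reshape(-1,2),1).tolist())
q=o.x;np.save("q.npy",q)
for y,a in((.105,.35),(-.045,-.35)):print(W(P(.075,y,.007),q),W(cap(y,a),q))
print(W(np.array([N*1]),[0,0,q[2]]),W(np.array([0,1,0]),[0,0,q[2]]), W(P(.15,0,.136),q))
s=r.read_state();print(R.from_quat(s["eef_rot"]).as_matrix().round(3).tolist())
E
```

```text
[0.64735769 0.0888366  0.17168729] [[-0.0, -3.0], [0.6, 2.4], [-0.0, -1.2], [-1.3, 1.0], [1.0, 3.9], [-1.5, -0.1], [1.6, -0.4], [-4.1, 0.3]]
[0.60950724 0.18884031 0.09669069] [0.5988813  0.18699783 0.12998775]
[0.63513401 0.04104562 0.09669069] [0.60587165 0.03597169 0.11521012]
[[-0.60660996 -0.10518273  0.78801075]] [-0.17084508  0.9852979   0.        ] [0.60742519 0.08191254 0.24451868]
[[0.961, 0.278, 0.0], [0.278, -0.961, -0.0], [-0.0, 0.0, -1.0]]
```

```bash
python3 -m pendant; python3 -m pendant '[[0.04,0,0,0],[0,0,0,0]]' 1 30; python3 -c "
from h import *
s=r.read_state();print(s['joint_positions'],R.from_quat(s['eef_rot']).as_matrix().round(3).tolist())"
```

```text
time: 1.17
ee_pos: [0.2191, -0.5868, 0.2336]
eef_rot: [0.99, 0.143, 0.002, -0.0]
ft_force: [3.1, 0.9, -0.1]
width: 0.0869
grip_force: 0.0
[ 1.21282128  0.33621983 -0.09004144  1.45511759  0.02631427  1.35106247
 -0.16077227] [[0.959, 0.284, 0.004], [0.284, -0.959, 0.001], [0.004, -0.0, -1.0]]invalid input
```

```bash
python3 -m pendant '[[0,0,0,0.117],[0.019,-0.035,-0.01,0],[0.019,-0.035,-0.01,0],[0.019,-0.035,-0.01,0],[0.019,-0.035,-0.01,0],[0.019,-0.035,-0.01,0],[0.019,-0.035,-0.01,0],[0.019,-0.035,-0.01,0]]' && python3 -m pendant '[[0.019,-0.035,-0.01,0],[0.019,-0.035,-0.01,0],[0.019,-0.035,-0.01,0],[0.019,-0.035,-0.01,0],[0.019,-0.035,-0.01,0],[0.019,-0.035,-0.01,0],[0.019,-0.035,-0.01,0],[0.019,-0.035,-0.01,0]]';  python3 -c "
from h import *
s=r.read_state();print(s['joint_positions'],R.from_quat(s['eef_rot']).as_matrix().round(3).tolist())"
```

```text
time: 1.83
ee_pos: [0.3035, -0.3237, 0.3041]
eef_rot: [0.997, 0.082, 0.0, 0.0]
ft_force: [0.7, 0.1, 0.0]
width: 0.087
grip_force: 0.0
time: 2.5
ee_pos: [0.4073, -0.0223, 0.3844]
eef_rot: [0.997, 0.082, 0.0, 0.0]
ft_force: [1.3, -0.9, -0.1]
width: 0.0869
grip_force: 0.0
[ 0.75856635 -0.19586528 -0.67458213  1.67484482 -0.12122103  1.61903683
 -1.31828977] [[0.986, 0.164, 0.001], [0.164, -0.986, -0.001], [0.001, 0.001, -1.0]]
```

```bash
python3 -m pendant '[[0.01,-0.03,-0.02,0],[0.01,-0.03,-0.02,0],[0.01,-0.02,-0.03,0],[0.01,0,-0.04,0],[0.01,0,-0.04,0],[0.01,0,-0.04,0],[0.01,0,-0.04,0],[0.01,0,-0.04,0]]';   python3 -c "
from h import *
s=r.read_state();print(s['joint_positions'].round(3),R.from_quat(s['eef_rot']).as_matrix().round(3).tolist())"; python3 -m pendant '[[0,0,-0.04,0],[0,0,-0.04,0],[0,0,-0.04,0],[0,0,-0.04,0]]';   python3 -c "
from h import *
s=r.read_state();print(s['joint_positions'].round(3),R.from_quat(s['eef_rot']).as_matrix().round(3).tolist())"
```

```text
time: 3.17
ee_pos: [0.4599, 0.065, 0.5788]
eef_rot: [0.996, 0.084, -0.001, -0.001]
ft_force: [0.3, -0.3, -1.2]
width: 0.0871
grip_force: 0.0
[ 0.33   0.09  -0.637  1.042  0.057  2.03  -1.682] [[0.986, 0.167, -0.003], [0.167, -0.986, 0.001], [-0.003, -0.002, -1.0]]
time: 3.5
ee_pos: [0.4614, 0.0644, 0.5908]
eef_rot: [0.997, 0.082, 0.002, 0.005]
ft_force: [-0.3, -0.8, 0.1]
width: 0.0867
grip_force: 0.0
[-0.191  0.063 -0.058  1.028  0.015  2.047 -1.649] [[0.987, 0.163, 0.006], [0.163, -0.987, -0.009], [0.004, 0.009, -1.0]]
```

```bash
python3 -m pendant '[[0,0,-0.04,0],[0,0,-0.04,0],[0,0,-0.04,0],[0,0,-0.04,0]]';   python3 -c "
from h import *
s=r.read_state();print(s['joint_positions'].round(3),R.from_quat(s['eef_rot']).as_matrix().round(3).tolist())"; python3 -m pendant '[[0,0,0,0]]';   python3 -c "
from h import *
s=r.read_state();print(s['joint_positions'].round(3),R.from_quat(s['eef_rot']).as_matrix().round(3).tolist())"
```

```text
time: 3.83
ee_pos: [0.4622, 0.0653, 0.6095]
eef_rot: [0.996, 0.082, 0.018, 0.006]
ft_force: [0.0, 0.2, 0.3]
width: 0.087
grip_force: 0.0
[-0.709  0.045  0.497  1.011 -0.006  2.055 -1.622] [[0.986, 0.163, 0.038], [0.164, -0.987, -0.008], [0.036, 0.014, -0.999]]
time: 3.92
ee_pos: [0.462, 0.0663, 0.6104]
eef_rot: [0.996, 0.083, 0.019, 0.005]
ft_force: [0.4, -0.6, 0.6]
width: 0.0871
grip_force: 0.0
[-0.716  0.045  0.502  1.01  -0.006  2.055 -1.623] [[0.985, 0.165, 0.04], [0.166, -0.986, -0.008], [0.038, 0.014, -0.999]]
```

```bash
cat > st.py <<'E'
from h import *
s=r.read_state();m=R.from_quat(s['eef_rot']).as_matrix();z=m[:,2]
print(s['joint_positions'].round(3),m.round(3).tolist(),'tilt',np.degrees(np.arccos(-z[2])).round(1),'az',np.degrees(np.arctan2(z[1],z[0])).round(1))
E
python3 -m pendant '[[0,0,-0.04,0],[0,0,-0.04,0],[0,0,-0.04,0],[0,0,-0.04,0]]';python3 st.py; python3 -m pendant '[[0,0,-0.02,0],[0,0,-0.02,0],[0,0,-0.02,0],[0,0,-0.02,0]]';   python3 st.py
```

```text
time: 4.25
ee_pos: [0.4603, 0.0662, 0.647]
eef_rot: [0.995, 0.082, 0.06, 0.002]
ft_force: [0.2, 0.3, 0.5]
width: 0.087
grip_force: 0.0
[-1.117  0.012  0.893  0.959  0.012  2.058 -1.624] [[0.979, 0.164, 0.119], [0.164, -0.986, 0.006], [0.118, 0.013, -0.993]] tilt 6.8 az 3.1
time: 4.58
ee_pos: [0.4519, 0.0649, 0.676]
eef_rot: [0.992, 0.083, 0.092, -0.004]
ft_force: [1.1, -0.8, 0.1]
width: 0.087
grip_force: 0.0
[-0.66  -0.003  0.4    0.903  0.029  2.058 -1.647] [[0.969, 0.165, 0.182], [0.164, -0.986, 0.023], [0.183, 0.008, -0.983]] tilt 10.6 az 7.0
```

```bash
python3 -m pendant '[[0,0,-0.04,0],[0,0,-0.04,0],[0,0,-0.04,0],[0,0,-0.04,0],[0,0,-0.04,0]]';python3 st.py; python3 -m pendant '[[0,0,-0.04,0],[0,0,-0.04,0],[0,0,-0.04,0],[0,0,-0.04,0]]';   python3 st.py
```

```text
time: 5.0
ee_pos: [0.4342, 0.059, 0.7087]
eef_rot: [0.988, 0.082, 0.128, -0.01]
ft_force: [-0.2, 0.3, 1.0]
width: 0.0866
grip_force: 0.0
[-0.009 -0.015 -0.24   0.842  0.021  2.058 -1.642] [[0.954, 0.165, 0.251], [0.16, -0.986, 0.041], [0.254, 0.001, -0.967]] tilt 14.7 az 9.2
time: 5.33
ee_pos: [0.4166, 0.0534, 0.7317]
eef_rot: [0.985, 0.081, 0.152, -0.015]
ft_force: [-0.1, -0.3, 1.0]
width: 0.0873
grip_force: 0.0
[ 0.509 -0.038 -0.688  0.805 -0.026  2.058 -1.604] [[0.94, 0.165, 0.298], [0.156, -0.986, 0.054], [0.302, -0.004, -0.953]] tilt 17.6 az 10.2
```

```bash
python3 -m pendant '[[0.015,0,-0.037,0],[0.015,0,-0.037,0],[0.015,0,-0.037,0],[0.015,0,-0.037,0]]';python3 st.py; python3 -m pendant '[[-0.015,0,-0.037,0],[-0.015,0,-0.037,0],[-0.015,0,-0.037,0],[-0.015,0,-0.037,0]]';   python3 st.py
```

```text
time: 5.67
ee_pos: [0.4199, 0.0512, 0.7881]
eef_rot: [0.973, 0.08, 0.215, -0.022]
ft_force: [-0.2, -0.3, -0.4]
width: 0.0871
grip_force: 0.0
[ 0.509 -0.012 -0.718  0.658  0.004  2.058 -1.616] [[0.895, 0.164, 0.414], [0.145, -0.986, 0.077], [0.421, -0.009, -0.907]] tilt 24.9 az 10.6
time: 6.0
ee_pos: [0.3341, 0.0375, 0.8113]
eef_rot: [0.965, 0.076, 0.25, -0.021]
ft_force: [0.2, 2.2, -0.1]
width: 0.0873
grip_force: 0.0
[ 0.266 -0.209 -0.295  0.774 -0.137  2.058 -1.547] [[0.863, 0.158, 0.48], [0.137, -0.987, 0.079], [0.486, -0.003, -0.874]] tilt 29.1 az 9.4
```

```bash
python3 -m pendant '[[0.02,0,-0.035,0],[0.02,0,-0.035,0],[0.02,0,-0.035,0],[0.02,0,-0.035,0],[0.02,0,-0.035,0]]';python3 st.py
```

```text
time: 6.42
ee_pos: [0.3449, 0.0431, 0.8852]
eef_rot: [0.942, 0.078, 0.327, -0.027]
ft_force: [-0.3, -0.2, 0.4]
width: 0.0872
grip_force: 0.0
[ 0.493 -0.125 -0.49   0.523 -0.172  2.058 -1.553] [[0.774, 0.164, 0.611], [0.129, -0.986, 0.101], [0.619, 0.001, -0.785]] tilt 38.3 az 9.4
```

```bash
cat > loc.py <<'E'
from h import *
import sys
q=np.load('q.npy')
s=r.read_state();m=R.from_quat(s['eef_rot']).as_matrix();p=s['ee_pos']
yaw=R.from_euler('z',q[2]);Rp=yaw.as_matrix()@np.c_[U,[0,1,0],N]   # panel axes up-slope, left, normal
o=W(P(.075,0,0),q)
def rep():
    print('t',round(float(s['time']),2),'TCP in panel (s from row,y,h) mm',(1e3*(p-o)@Rp).round(1),'tool z in panel',(Rp.T@m[:,2]).round(3),'tool x',(Rp.T@m[:,0]).round(3))
def to(n,g):  # g = TCP target in panel mm
    print(n,'tool shift mm',(1e3*m.T@(o+Rp@(np.array(g)/1e3)-p)).round(1))
E
python3 - <<'E'
from loc import *
rep();to('stand',[-10,30,190]);to('pre',[-60,30,260])
E
```

```text
t 6.42 TCP in panel (s from row,y,h) mm [260.4   6.6 804.2] tool z in panel [ 0.005 -0.005 -1.   ] tool x [ 1.    -0.005  0.005]
stand tool shift mm [-273.3  -25.   612.8]
pre tool shift mm [-323.   -24.4  542.6]
```

```bash
python3 -m pendant '[[-0.018,-0.0015,0.036,0],[-0.018,-0.0015,0.036,0],[-0.018,-0.0015,0.036,0],[-0.018,-0.0015,0.036,0],[-0.018,-0.0015,0.036,0],[-0.018,-0.0015,0.036,0],[-0.018,-0.0015,0.036,0],[-0.018,-0.0015,0.036,0]]' 0.6;python3 st.py;python3 - <<'E'
from loc import *
rep();to('stand',[-10,30,190])
E
```

```text
time: 7.08
ee_pos: [0.3895, 0.0579, 0.6668]
eef_rot: [0.944, 0.075, 0.322, -0.022]
ft_force: [-0.7, -0.1, 1.6]
width: 0.0531
grip_force: 0.0
[ 0.094 -0.498 -0.185  1.445 -0.117  1.527 -1.547] [[0.781, 0.155, 0.604], [0.127, -0.988, 0.09], [0.611, 0.007, -0.792]] tilt 37.7 az 8.4
t 7.08 TCP in panel (s from row,y,h) mm [162.6  13.6 603.4] tool z in panel [-0.006 -0.015 -1.   ] tool x [ 1.    -0.008 -0.006]
stand tool shift mm [-170.2  -21.2  414.2]
```

```bash
python3 -m pendant '[[-0.005,-0.002,0.04,0],[-0.005,-0.002,0.04,0],[-0.01,-0.002,0.038,0],[-0.01,-0.002,0.038,0],[-0.015,-0.002,0.037,0],[-0.015,-0.002,0.037,0],[-0.02,-0.002,0.035,0],[-0.02,-0.002,0.035,0]]';python3 st.py;python3 - <<'E'
from loc import *
rep();to('stand',[-10,30,190])
E
```

```text
time: 7.75
ee_pos: [0.49, 0.0895, 0.3659]
eef_rot: [0.944, 0.076, 0.321, -0.023]
ft_force: [1.5, -0.1, -0.4]
width: 0.0523
grip_force: 0.0
[ 0.008 -0.46  -0.247  2.073 -0.063  0.862 -1.636] [[0.782, 0.159, 0.603], [0.129, -0.987, 0.092], [0.61, 0.006, -0.793]] tilt 37.6 az 8.7
t 7.75 TCP in panel (s from row,y,h) mm [ 59.6  27.5 302.1] tool z in panel [-0.008 -0.012 -1.   ] tool x [ 1.    -0.006 -0.007]
stand tool shift mm [-68.8  -3.4 112.6]
```

```bash
python3 -m pendant '[[-0.02,-0.001,0.03,0],[-0.02,-0.001,0.03,0],[-0.02,-0.001,0.03,0],[-0.009,0,0.02,0],[0,0,0,0]]';python3 st.py;python3 - <<'E'
from loc import *
rep()
d=r.camera("wrist");print(d["camera_matrix"].round(1).tolist(),d["xyz"].tolist(),d["attitude"].tolist());np.save("w1.npy",d,allow_pickle=True)
im=d["img"][:,:,::-1].copy()
for t in ["yellow_cap","blue_cap","black_lever","estop_top"]:
    for x in r.outline_of(t,"wrist")[:2]:
        print(t,round(float(x["score"]),2),np.round(x["bbox"],1).tolist())
pts={'ycap':cap(.105,.35),'bcap':cap(-.045,-.35),'kcap':cap(.03,-.35),'est':P(.075,-.125,.035),'ypiv':P(.075,.105,.007),'bpiv':P(.075,-.045,.007)}
for k,v in pts.items():
    u=proj(W(v,q),d,True)[0];print(k,u.round(1));cv2.circle(im,tuple(int(a) for a in u.round()),2,(255,0,255),1)
cv2.imwrite("pics/w1.png",cv2.resize(im,(768,576),interpolation=2))
E
```

```text
time: 8.17
ee_pos: [0.4998, 0.0931, 0.233]
eef_rot: [0.945, 0.076, 0.317, -0.023]
ft_force: [-0.4, 0.5, -0.2]
width: 0.0524
grip_force: 0.0
[ 0.023 -0.352 -0.308  2.279 -0.028  0.556 -1.693] [[0.787, 0.159, 0.596], [0.13, -0.987, 0.092], [0.603, 0.005, -0.797]] tilt 37.1 az 8.8
t 8.17 TCP in panel (s from row,y,h) mm [-14.2  29.4 191. ] tool z in panel [-0.016 -0.011 -1.   ] tool x [ 1.    -0.007 -0.015]
[[297.3, 0.0, 251.9], [0.0, 297.3, 194.0], [0.0, 0.0, 1.0]] [0.462424664958965, 0.08774529631593694, 0.39230480684587066] [0.7459462236197542, -0.6351497167549034, 0.13168170592240394, -0.15102647813863387]
yellow_cap 0.67 [276.8, 157.4, 413.5, 160.3]
yellow_cap 0.47 [178.7, 162.7, 20.2, 15.6]
blue_cap 0.58 [319.7, 178.0, 20.6, 22.6]
black_lever 0.59 [253.0, 177.9, 11.6, 27.9]
estop_top 0.97 [381.0, 175.6, 31.4, 36.5]
ycap [177.  159.7]
bcap [320.8 180.9]
kcap [249.6 181.4]
est [387.6 169.6]
ypiv [184.2 165.9]
bpiv [314.6 164.7]
```

View pics/w1.png

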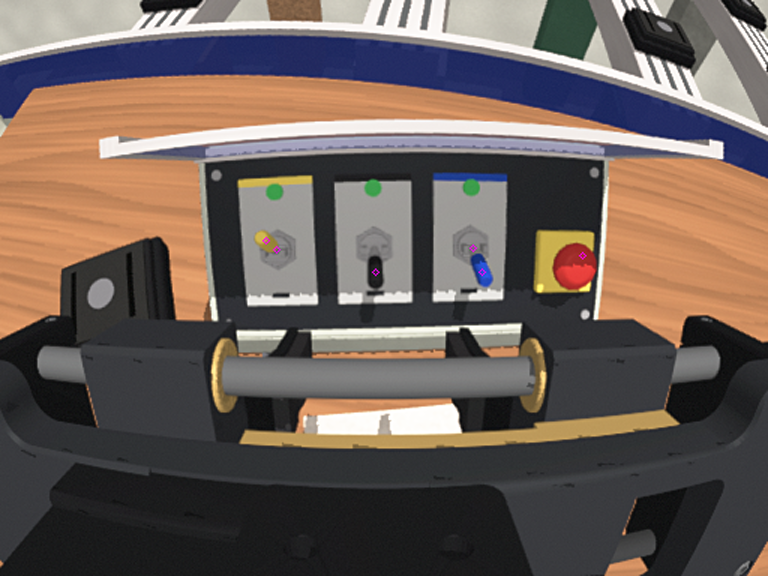

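The overlay of projected points lands on the caps to within about 1–2 px (≈1 mm): yellow at (177,160), blue at (321,179). I'll keep the pose and approach yellow.

Run:
```python
from loc import *
to('ypre',[14,105,95])
```

```text
ypre tool shift mm [ 20.8 -76.4  99.6]
```

```bash
python3 -m pendant '[[0.006,-0.02,0.01,0],[0.006,-0.02,0.02,0],[0.005,-0.02,0.03,0],[0.004,-0.016,0.04,0],[0,0,0,0],[0,0,0,0]]' 0.5
python3 - <<'E'
from loc import *
rep();to('ypre',[14,105,95]);to('y',[14,105,37])
d=r.camera("wrist")
im=d["img"][:,:,::-1].copy()
for x in r.outline_of("yellow_cap","wrist")[:2]: print(round(float(x["score"]),2),np.round(x["bbox"],1).tolist())
for v in (cap(.105,.35),cap(.105,.35,.05),P(.075,.105,.007)):
    u=proj(W(v,q),d,True)[0];print(u.round(1));cv2.circle(im,tuple(int(a) for a in u.round()),1,(255,0,255),-1)
cv2.imwrite("pics/w2.png",cv2.resize(im[90:300,100:400],(780,546),interpolation=2))
E
```

```text
time: 8.92
ee_pos: [0.5603, 0.1749, 0.1783]
eef_rot: [0.944, 0.076, 0.319, -0.023]
ft_force: [0.2, -0.3, 0.4]
width: 0.0436
grip_force: 0.0
t 8.92 TCP in panel (s from row,y,h) mm [ 10.2  99.7 102.7] tool z in panel [-0.012 -0.012 -1.   ] tool x [ 1.    -0.008 -0.012]
ypre tool shift mm [ 3.9 -5.4  7.6]
y tool shift mm [ 4.6 -6.1 65.6]
0.73 [243.1, 208.5, 23.0, 12.2]
[243.6 207.7]
[243.2 206.6]
[244.4 209.6]
```

View pics/w2.png

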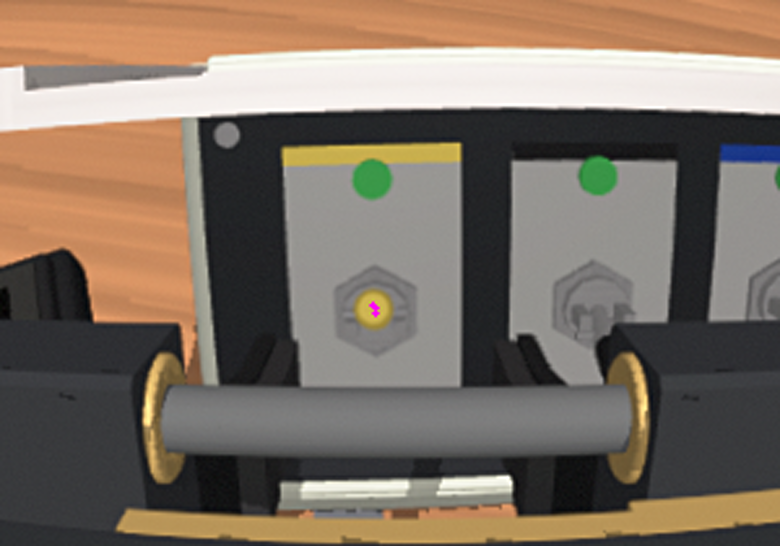

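The yellow cap sits on the predicted point at crop (374,309), so the model is good. I descend and close.

```bash
python3 -m pendant '[[0.003,-0.004,0.01,0],[0.002,-0.002,0.015,0],[0,0,0.02,0],[0,0,0.02,0],[0,0,0,0],[0,0,0,0]]'
python3 - <<'E'
from loc import *
rep();to('y',[14,105,37])
E
```

```text
time: 9.52
ee_pos: [0.602, 0.1864, 0.1314]
eef_rot: [0.944, 0.075, 0.32, -0.022]
ft_force: [0.4, -0.4, 0.7]
width: 0.0433
grip_force: 0.0
t 9.52 TCP in panel (s from row,y,h) mm [ 15.2 103.9  39.2] tool z in panel [-0.009 -0.013 -1.   ] tool x [ 1.    -0.008 -0.009]
y tool shift mm [-1.2 -1.1  2.2]
```

```bash
python3 -m pendant '[[0,-0.001,0.002,0],[0,0,0,0],[0,0,0,0],[0,0,0,0],[0,0,0,0],[0,0,0,0],[0,0,0,0]]' 0 30
python3 - <<'E'
from loc import *
rep();print((Rp.T@s['ft_force']).round(1))
E
```

```text
time: 10.1
ee_pos: [0.6032, 0.1881, 0.129]
eef_rot: [0.944, 0.075, 0.32, -0.023]
ft_force: [-3.0, -0.3, 2.5]
width: 0.0093
grip_force: 30.0
t 10.1 TCP in panel (s from row,y,h) mm [ 14.9 105.4  36.4] tool z in panel [-0.009 -0.012 -1.   ] tool x [ 1.    -0.008 -0.009]
[-0.8  0.2  3.8]
```

```bash
python3 -m pendant '[[0.001,0,-0.003,0],[0.001,0,-0.003,0],[0,0,0,0],[0,0,0,0]]'
python3 - <<'E'
from loc import *
rep();print((Rp.T@s['ft_force']).round(1))
E
```

```text
time: 10.43
ee_pos: [0.601, 0.1877, 0.1346]
eef_rot: [0.944, 0.075, 0.32, -0.023]
ft_force: [7.2, 1.9, -6.3]
width: 0.0095
grip_force: 30.0
t 10.43 TCP in panel (s from row,y,h) mm [ 16.6 105.3  42.1] tool z in panel [-0.01  -0.012 -1.   ] tool x [ 1.    -0.008 -0.01 ]
[ 2.   0.7 -9.6]
```

```bash
python3 -m pendant '[[-0.0053,0,-0.0016,0],[0,0,0,0],[0,0,0,0]]'
python3 - <<'E'
from loc import *
rep();print((Rp.T@s['ft_force']).round(1))
E
```

```text
time: 10.68
ee_pos: [0.5963, 0.1869, 0.133]
eef_rot: [0.944, 0.075, 0.32, -0.023]
ft_force: [7.9, 1.2, -5.4]
width: 0.0094
grip_force: 30.0
t 10.68 TCP in panel (s from row,y,h) mm [ 11.8 105.4  43.9] tool z in panel [-0.009 -0.012 -1.   ] tool x [ 1.    -0.008 -0.009]
[ 2.9 -0.2 -9.2]
```

```bash
python3 -m pendant '[[-0.005,0,-0.001,0],[-0.0055,0,-0.0004,0],[0,0,0,0]]'
python3 - <<'E'
from loc import *
rep();print((Rp.T@s['ft_force']).round(1))
E
```

```text
time: 10.93
ee_pos: [0.5871, 0.1853, 0.1278]
eef_rot: [0.944, 0.075, 0.321, -0.023]
ft_force: [8.7, 0.5, -4.1]
width: 0.0092
grip_force: 30.0
t 10.93 TCP in panel (s from row,y,h) mm [  1.3 105.4  45.5] tool z in panel [-0.009 -0.012 -1.   ] tool x [ 1.    -0.008 -0.009]
[ 4.3 -1.  -8.6]
```

```bash
python3 -m pendant '[[-0.0055,0,0.0003,0],[-0.005,0,0.0009,0],[-0.005,0,0.0016,0],[-0.001,0,0,0],[0,0,0,0]]'
python3 - <<'E'
from loc import *
rep();print((Rp.T@s['ft_force']).round(1))
E
```

```text
time: 11.35
ee_pos: [0.577, 0.1837, 0.1169]
eef_rot: [0.944, 0.076, 0.321, -0.023]
ft_force: [8.0, -1.4, -3.0]
width: 0.0099
grip_force: 30.0
t 11.35 TCP in panel (s from row,y,h) mm [-13.4 105.5  43.2] tool z in panel [-0.009 -0.013 -1.   ] tool x [ 1.    -0.007 -0.009]
[ 4.2 -2.8 -7. ]
```

```bash
python3 -m pendant '[[-0.001,0,0.001,0],[0.001,0,0.003,0],[0.001,0,0.002,0],[0,0,0,0]]'
python3 - <<'E'
from loc import *
rep();print((Rp.T@s['ft_force']).round(1))
E
python3 -m pendant '[[0,0,0,0],[0,0,0,0],[0,0,0,0],[0,0,-0.005,0],[0,0,-0.02,0],[0,0,-0.03,0],[0,0,-0.01,0],[0,0,0,0]]' 0.5
python3 - <<'E'
from loc import *
rep()
d=r.camera("wrist")
im=d["img"][:,:,::-1].copy()
for v in (cap(.105,-.35),cap(.105,-.35,.05),P(.075,.105,.007)):
    u=proj(W(v,q),d,True)[0];print(u.round(1));cv2.circle(im,tuple(int(a) for a in u.round()),1,(255,0,255),-1)
for x in r.outline_of("yellow_cap","wrist")[:2]: print(round(float(x["score"]),2),np.round(x["bbox"],1).tolist())
cv2.imwrite("pics/w3.png",cv2.resize(im[90:300,150:450],(780,546),interpolation=2))
to('blue',[-14,-45,37]);to('bluepre',[-14,-45,95])
E
```

```text
time: 11.68
ee_pos: [0.5808, 0.1843, 0.1126]
eef_rot: [0.944, 0.076, 0.32, -0.022]
ft_force: [-7.0, -4.7, 7.9]
width: 0.0096
grip_force: 30.0
t 11.68 TCP in panel (s from row,y,h) mm [-13.  105.5  37.4] tool z in panel [-0.01  -0.013 -1.   ] tool x [ 1.    -0.007 -0.01 ]
[-1.2 -3.5 11. ]
time: 12.35
ee_pos: [0.5417, 0.1789, 0.1664]
eef_rot: [0.944, 0.076, 0.322, -0.023]
ft_force: [-0.3, 0.7, -0.3]
width: 0.0427
grip_force: 0.0
t 12.35 TCP in panel (s from row,y,h) mm [-11.  106.8 104.1] tool z in panel [-0.006 -0.012 -1.   ] tool x [ 1.    -0.008 -0.006]
[253.1 211. ]
[253.5 223.8]
[252.4 185.8]
0.94 [251.2, 208.7, 23.3, 36.0]
blue tool shift mm [ -1.3 151.   69. ]
bluepre tool shift mm [ -1.7 151.7  11. ]
```

View pics/w3.png

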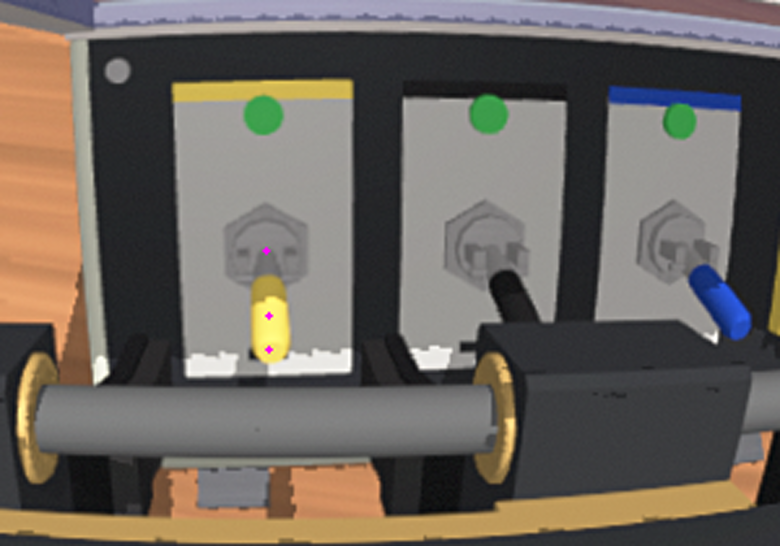

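Yellow is down and seated at crop (269,320), and black is unchanged. Moving over to blue.

```bash
python3 -m pendant '[[0,0.03,0,0],[0,0.035,0,0],[0,0.035,0,0],[0,0.03,0,0],[-0.001,0.021,0.008,0],[0,0,0,0],[0,0,0,0]]'
python3 - <<'E'
from loc import *
rep()
d=r.camera("wrist")
for v in (cap(-.045,-.35),cap(-.045,-.35,.05),P(.075,-.045,.007)):print(proj(W(v,q),d,True)[0].round(1))
for x in r.outline_of("blue_cap","wrist")[:2]: print(round(float(x["score"]),2),np.round(x["bbox"],1).tolist())
to('blue',[-14,-45,37])
E
```

```text
time: 13.03
ee_pos: [0.569, 0.0309, 0.1559]
eef_rot: [0.945, 0.074, 0.319, -0.022]
ft_force: [-0.4, 0.1, 0.1]
width: 0.0433
grip_force: 0.0
t 13.03 TCP in panel (s from row,y,h) mm [-16.3 -43.7  94.8] tool z in panel [-0.013 -0.015 -1.   ] tool x [ 1.    -0.009 -0.013]
[252.3 207.5]
[252.7 220.9]
[251.5 181.4]
0.84 [251.3, 202.2, 27.1, 39.0]
0.66 [252.3, 202.6, 24.0, 49.0]
blue tool shift mm [ 3.1  0.4 57.8]
```

```bash
python3 -m pendant '[[0.003,0,0.01,0],[0.002,0,0.015,0],[0,0,0.018,0],[0,0,0.014,0],[0,0,0,0],[0,0,0,0]]'
python3 - <<'E'
from loc import *
rep();to('b',[-12.5,-45,37])
E
```

```text
time: 13.63
ee_pos: [0.6068, 0.0389, 0.1143]
eef_rot: [0.944, 0.076, 0.319, -0.023]
ft_force: [0.5, -0.1, 0.5]
width: 0.0435
grip_force: 0.0
t 13.63 TCP in panel (s from row,y,h) mm [-11.4 -42.2  38.3] tool z in panel [-0.012 -0.012 -1.   ] tool x [ 1.    -0.006 -0.012]
b tool shift mm [-1.   2.8  1.4]
```

```bash
python3 -m pendant '[[-0.001,0.003,0.0015,0],[0,0,0,0],[0,0,0,0],[0,0,0,0],[0,0,0,0],[0,0,0,0],[0,0,0,0]]' 0 30
python3 - <<'E'
from loc import *
rep();print((Rp.T@s['ft_force']).round(1))
E
python3 -m pendant '[[-0.001,0,-0.003,0],[-0.001,0,-0.003,0],[0,0,0,0],[0,0,0,0]]'
python3 - <<'E'
from loc import *
rep();print((Rp.T@s['ft_force']).round(1))
E
```

```text
time: 14.22
ee_pos: [0.6078, 0.0363, 0.1138]
eef_rot: [0.944, 0.076, 0.32, -0.023]
ft_force: [-5.2, 2.4, 5.3]
width: 0.0096
grip_force: 30.0
t 14.22 TCP in panel (s from row,y,h) mm [-11.3 -45.   37.6] tool z in panel [-0.01  -0.011 -1.   ] tool x [ 1.    -0.006 -0.01 ]
[-0.5  3.2  7.1]
time: 14.55
ee_pos: [0.6027, 0.0354, 0.1172]
eef_rot: [0.944, 0.076, 0.32, -0.023]
ft_force: [5.5, 4.8, -5.0]
width: 0.0098
grip_force: 30.0
t 14.55 TCP in panel (s from row,y,h) mm [-13.3 -45.1  43.4] tool z in panel [-0.01  -0.012 -1.   ] tool x [ 1.    -0.006 -0.01 ]
[ 1.8  3.8 -7.8]
```

```bash
python3 -m pendant '[[0.005,0,-0.002,0],[0.005,0,-0.0011,0],[0,0,0,0]]'
python3 - <<'E'
from loc import *
rep();print((Rp.T@s['ft_force']).round(1))
E
```

```text
time: 14.8
ee_pos: [0.6073, 0.0362, 0.124]
eef_rot: [0.945, 0.076, 0.318, -0.023]
ft_force: [1.8, 5.7, -10.3]
width: 0.0096
grip_force: 30.0
t 14.8 TCP in panel (s from row,y,h) mm [ -5.5 -45.   45.9] tool z in panel [-0.015 -0.011 -1.   ] tool x [ 1.    -0.006 -0.014]
[-4.2  5.3 -9.9]
```

```bash
python3 -m pendant '[[0.006,0,-0.0003,0],[0.0055,0,0.0003,0],[0.005,0,0.0009,0],[0.005,0,0.0014,0],[0.002,0,0.0005,0],[0,0,0,0]]'
python3 - <<'E'
from loc import *
rep();print((Rp.T@s['ft_force']).round(1))
E
```

```text
time: 15.3
ee_pos: [0.6275, 0.0397, 0.136]
eef_rot: [0.945, 0.076, 0.318, -0.023]
ft_force: [-1.2, 6.0, -6.8]
width: 0.0094
grip_force: 30.0
t 15.3 TCP in panel (s from row,y,h) mm [ 18.1 -45.   42.7] tool z in panel [-0.014 -0.011 -1.   ] tool x [ 1.    -0.006 -0.014]
[-4.3  6.2 -5.3]
```

Across; now let it in, release, back out and look.

```bash
python3 -m pendant '[[-0.001,0,0.003,0],[-0.001,0,0.0025,0],[0,0,0,0]]'; python3 -m pendant '[[0,0,0,0],[0,0,0,0],[0,0,0,0],[0,0,-0.005,0],[0,0,-0.02,0],[-0.01,0,-0.03,0],[-0.02,0,-0.03,0],[0,0,0,0]]' 0.5; python3 -m pendant '[[-0.01,-0.02,-0.03,0],[0,-0.02,-0.03,0],[0,-0.02,-0.02,0],[0,0,0,0],[0,0,0,0]]'
python3 - <<'E'
from loc import *
rep()
d=r.camera("wrist")
im=d["img"][:,:,::-1].copy()
for v in (cap(.105,-.35,.05),cap(-.045,.35,.05),cap(.03,-.35,.05)):
    u=proj(W(v,q),d,True)[0];print(u.round(1));cv2.circle(im,tuple(int(a) for a in u.round()),1,(255,0,255),-1)
cv2.imwrite("pics/w4.png",cv2.resize(im[90:280,120:420],(800,507),interpolation=2))
E
```

```text
time: 15.55
ee_pos: [0.6301, 0.0401, 0.1326]
eef_rot: [0.944, 0.076, 0.32, -0.024]
ft_force: [-19.5, 4.2, 14.5]
width: 0.0097
grip_force: 30.0
time: 16.22
ee_pos: [0.5534, 0.0257, 0.1845]
eef_rot: [0.944, 0.075, 0.322, -0.023]
ft_force: [0.9, -0.4, -0.8]
width: 0.0427
grip_force: 0.0
time: 16.63
ee_pos: [0.491, 0.0782, 0.2402]
eef_rot: [0.944, 0.076, 0.322, -0.023]
ft_force: [-0.1, 0.6, -0.9]
width: 0.0436
grip_force: 0.0
t 16.63 TCP in panel (s from row,y,h) mm [-18.5  16.2 203.7] tool z in panel [-0.007 -0.012 -1.   ] tool x [ 1.    -0.007 -0.007]
[165.9 184.7]
[309.6 150.5]
[236.6 183.8]
```

View pics/w4.png

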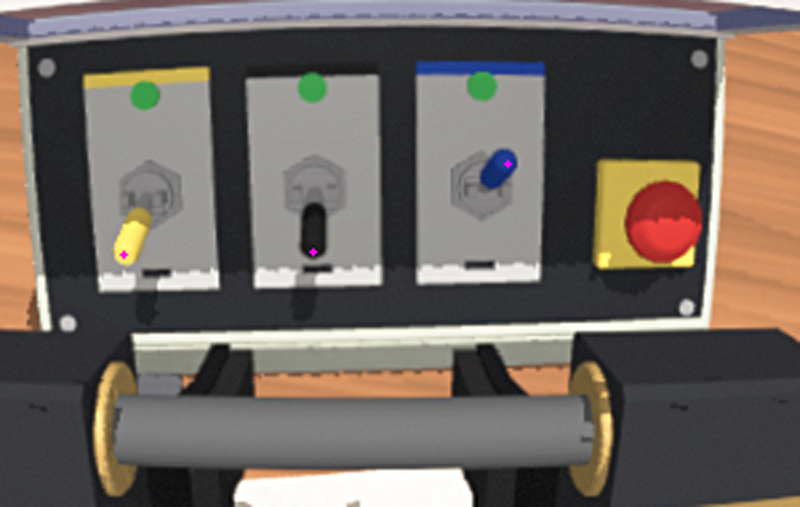

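The tips of all three caps match their predicted seated points: yellow down (124,255), black down (313,252), blue up (508,163). The robot is clear of everything, so I hand in.

```bash
python3 -c "
from bench import r
print(r.close_job())"
```

```text
the job is handed in; nothing more can be done
None
```

I switched the vacuum over and handed the job in at about 17 s: yellow lever down (off) and blue lever up (on). In the last picture both sat seated in their notches, with the black lever still down, the emergency stop apparently untouched and the robot clear; no verdict came back.

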